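Pack the hand-mending box

TASK

Pack the hand-mending box: stand the two small wooden spools that are near it upright in the bottom, one in each well, and seat the lift-out tray level on the ledges above them. The tailor's chalk lies flat in the tray's long well, and the thimble stands mouth down in the short well beside the pin cushion. The big spool, which is too tall to go under the tray, and the two machine bobbins do not belong in it: leave them where they are.

Things in the scene. Friction and masses are not known exactly. Their poses are not given: they have to be found in the camera images.
- sewing_box: Open plywood box, fixed. Outside 172 (x) x 196 (y) x 74 mm, inside 156 x 180; floor 6 mm. Origin: centre of underside, z up. A low wall along x at y=0 (6 mm thick, top at z 36) parts two wells; spools stand at y = +43 and -43 mm. Ledges 12 mm wide along both end walls (y = +90, -90), tops at z 60, 14 mm under the rim, carry the tray, which ends 6 mm proud.
- tray: Plywood tray 146 (x) x 170 (y) x 20 mm, 0.25 kg, 5 mm play all round in the box, either way round. Origin: centre of underside. Walls, floor 4 mm. Handle board on the middle divider: 12 mm (x) by 72 (y), grip bar z 23 to 45, pinch along x. Long well: x -69 to -3, y -81 to 81. Short well: x 3 to 69, y -81 to 24; grey pin cushion beyond. Inner walls 17 mm high.
- spool_green: Small wooden thread spool with pale wood flanges and green thread, 36 mm across, 50 mm tall, standing upright on the open worktop before the robot (not the pair far off to the right, beyond the lamp), 0.04 kg. Rigid; origin at the centre of its underside, z up. 
- spool_cream: Small wooden thread spool with pale wood flanges and cream thread, 36 mm across, 50 mm tall, standing upright on the open worktop before the robot (not the pair far off to the right, beyond the lamp), 0.04 kg. Rigid; origin at the centre of its underside, z up. 
- spool_blue: Big spool with black flanges and blue thread, 48 mm across, 62 mm tall, standing: too tall to go under the tray. It stays where it is (one like it stands far back, by the sewing machine). Rigid; origin at the centre of its underside, z up. 
- chalk: Flat, worn block of pale tailor's chalk, lying flat, 34 (its x) x 49 (its y) x 8 mm thick, 0.015 kg; the corners are worn off. Rigid; origin at the centre of its underside, z up. 
- thimble: Plain light grey steel thimble standing mouth down, 19 mm across, 22 mm tall, 0.015 kg. Rigid; origin at the centre of its underside, z up. 
- bobbin_a: Low steel machine bobbin with black thread, lying flat, 21 mm across, 12 mm tall. It stays where it is. Rigid; origin at the centre of its underside, z up. 
- bobbin_b: Low steel machine bobbin with blue thread, lying flat, 21 mm across, 12 mm tall. It stays where it is. Rigid; origin at the centre of its underside, z up. 
Things that resemble listed ones, but are neither listed nor needed, are in the scene too. Leave any green look-alike of the tray alone.

How it is judged:
By the outcome, as a careful person would: the job done as asked, in the order asked, and still so for the second after the job is handed in, with the robot touching nothing.
It also fails if it takes over 136 s, if anything falls off the work surface, if the arm or the gripper's body presses on something with over 40 N, if the wrist force passes 120 N, or if a joint passes its speed limit or range.

ROBOT

A 6-joint arm with a two-finger parallel gripper is mounted at the origin on a cart in front of the work surface, level with it; the furniture and walls round the work are solid. World frame = base frame: x ahead of the robot, y to its left, z up, the work surface at z = 0. Lengths are in m, angles in degrees, forces in N, time in s.
With the tool pointing down it reaches from about 0.325 to 0.75 m from the base axis. Payload 7.6 kg.
Tool frame: the origin (TCP) lies on the front face of the gripper's body, between the roots of the fingers; the fingertips stand 73 mm ahead of it and the grasp point (between the pads) lies 54 mm ahead of it; z points along the fingers, y is the line along which they close (so a half turn about z gives the same grasp; the last joint's range is limited). The gripper opens to 85 mm and grips with 20 to 120 N. Pads are 22 mm wide; open, the fingers measure 114 mm over their backs; the gripper's body (76 mm by 85 mm) begins 54 mm behind the grasp point. The pads swing forward as they close: fully open they stand 13 mm farther back than shut.
Start: joints at [61.404, 2.991, 80.254, -0, 96.75, -4.028], TCP at [0.218, 0.477, 0.304] pointing down, gripper open.
Joint ranges: [-166.34, 166.34], [-52.06, 124.39], [6.96, 135.62], [-60.46, 240.46], [14.63, 156.25], [-167.68, 167.68]. Speed limits (degrees/s): [147.25, 147.25, 172.46, 180, 180, 180].

INTERFACE

Orientations are given as a 3x3 rotation matrix whose columns are the frame's x, y, z axes.
In Python, from station import * gives the robot as it stands.
- The arm moves only by the tool step_arm, never from a script. Its argument "plan" is a list that holds one entry, the list of rows, each a list of 4 numbers: the shift along the tool's x, y, z in m, then the turn about the tool's z in degrees. In form: [[[tx, ty, tz, roll], ...]]. A call has 1 to 8 rows; each row shifts and turns the commanded pose from where the row before left it, along the tool's axes as they then stand; what a row does not reach is not made up. A row lasts 1/10 s, in which the tool goes at most 50 mm and 8.59 degrees, less where a joint would pass 70% of its speed; a pose out of reach is approached as far as the arm can. A call with a gripper value outside its range is refused whole. "grip" is the finger opening in m, from 0 to 0.0854, set as the call begins (left out, the last holds). The fingers move at their own pace and stop on an object; "grip_force" is the grip in N (left out, the last holds). Time passes only in rows, so rows that do not move let the fingers close. It gives the time, the measured TCP pose, the force, the opening and the grip force at its end, in the units of the state.
- get_state(): the state, without advancing time (a new reading comes with each control period).
- grab_frame(name): name is "scene" or "top" or "wrist"; returns a dict with "pixels" (384x512x3 uint8, blue, green, red), "range_z" (384x512 float32, m along the optical axis (not along the pixel's ray), 0 where there is no reading), "vfov" (degrees; the focal length in pixels is half the picture's height over the tangent of half this angle, whatever the lens; pixels are square), "cx", "cy" (the principal point, pixels), "k1" (the pictures are not rectified: a ray, as slopes to the right and down, at radius r is drawn at 1 + k1 r^2 times it, then the intrinsics apply), "world_from_camera" (4x4, takes a point from camera to world coordinates). Camera axes: x right, y down, z forward; pixel columns grow to the right and rows downward; lengths in m; the calibration is good to about 2 mm. A picture is of the moment at which its call begins.
- job_done(): hands the job in; it is judged then, once.
Trained networks look in a picture, given as the dict that the camera call returned (one of the last four; its "shot" number tells which), for a name from the list of things; names that differ only in an ending like _2 or _b are one class to them, and where a whole thing is asked for, a point or a joint stands for the part that bears it (a point fixed in the world has none). Each returns a list of dicts, best first, with "score" (0 to 1); they miss things now and then, are a little off and sometimes report something else, mostly with a low value. They report only what shows in the picture. A call takes as long as a camera call. They do not tell look-alikes from the thing itself.
- spot_in(picture, label): "rect" ([left, top, width, height] in pixels, round what is visible of it).
- tip_of(picture, label): "location" ([row, column] in pixels: a listed point, or the origin of a listed thing).
The state is a dict: "time": time; "joint_pos": joint angles; "joint_velocities": joint speeds; "tau": joint torques, N m; "tool_pos": TCP position; "eef_rot": TCP orientation; "contact_force": force on the tool from outside, world axes, zero at the start; "wrist_torque": the same for the moment, N m; "opening": finger opening in m; "finger_force": force on a finger pad.
Only numpy, scipy, OpenCV 4.12 (cv2) and the standard library are available. Lean on these libraries where they do the work, as an engineer would, in place of code of your own. Each camera call takes 0.05 s, during which the arm holds its last target. There are 200 camera calls.

## Working session

There is one attempt and no reset: what is moved stays moved. The work goes in short steps, Python scripts to look and compute and a tool call to move; the robot and the scene stay as the last step left them, time stands still between calls to the robot, and variables do not carry over. Pictures are saved under pics/ and viewed, at most 14 in all, crops included, and the job is handed in when it is done.

Besides the shell and the picture viewer there is one more tool, called after ">>>" in YAML: its name, and indented under it one key for each argument. step_arm: Moves the arm, as the interface text tells. Its arguments: {"type":"object","properties":{"plan":{"type":"array","items":{"type":"array","items":{"type":"array","items":{"type":"number"}}}},"grip":{"type":"number"},"grip_force":{"type":"number"}},"required":["plan"]}

```bash
ls; mkdir -p pics
cat > h.py <<'E'
from station import *
import numpy as np, cv2
def f_of(p): return p["pixels"].shape[0]/2/np.tan(np.radians(p["vfov"])/2)
def K(p):
    f=f_of(p); return np.array([[f,0,p["cx"]],[0,f,p["cy"]],[0,0,1.]])
def rays(p,uv):
    uv=np.asarray(uv,float).reshape(-1,2); f=f_of(p)
    d=(uv-[p["cx"],p["cy"]])/f; s=d.copy()
    for _ in range(20): s=d/(1+p["k1"]*(s**2).sum(1,keepdims=True))
    return np.c_[s,np.ones(len(s))]
def cloud(p):
    h,w=p["range_z"].shape; u,v=np.meshgrid(np.arange(w),np.arange(h))
    r=rays(p,np.c_[u.ravel(),v.ravel()])*p["range_z"].reshape(-1,1)
    T=np.array(p["world_from_camera"]); return (r@T[:3,:3].T+T[:3,3]).reshape(h,w,3)
def on_plane(p,uv,z):
    T=np.array(p["world_from_camera"]); r=rays(p,uv)@T[:3,:3].T
    return T[:3,3]+r*((z-T[2,3])/r[:,2:3])
def proj(p,X):
    T=np.array(p["world_from_camera"]); c=(np.atleast_2d(X)-T[:3,3])@T[:3,:3]
    s=c[:,:2]/c[:,2:]; s=s*(1+p["k1"]*(s**2).sum(1,keepdims=True)); return s*f_of(p)+[p["cx"],p["cy"]]
NAMES=["sewing_box","tray","spool_green","spool_cream","spool_blue","chalk","thimble","bobbin_a","bobbin_b"]
E
python3 - <<'E'
from h import *
s=get_state(); print(s["time"],s["tool_pos"],s["eef_rot"],s["opening"])
for n in ["top","scene"]:
    p=grab_frame(n); C=cloud(p); im=p["pixels"].copy()
    print(n,np.round(np.array(p["world_from_camera"]),3).tolist())
    for l in NAMES:
        if l=="bobbin_b": continue
        for d in spot_in(p,l)[:5]:
            x,y,w,h=d["rect"]; q=C[int(y+h/2),int(x+w/2)]
            print(l,round(d["score"],2),np.round([x,y,w,h]).astype(int).tolist(),np.round(q,3))
    cv2.imwrite(f"pics/{n}0.png",cv2.resize(im,(768,576)))
    np.savez(f"{n}0.npz",C=C,im=im)
E
```

```text
pics
0.0 [0.21816573 0.47732444 0.30310096] [[-9.09488005e-01  4.15729547e-01 -7.15313107e-04]
 [ 4.15730152e-01  9.09487019e-01 -1.34297322e-03]
 [ 9.22543351e-05 -1.51879527e-03 -9.99998842e-01]] 0.08524858216840592
top [[-0.015, -0.993, 0.121, 0.374], [-1.0, 0.017, 0.01, -0.092], [-0.012, -0.12, -0.993, 1.468], [0.0, 0.0, 0.0, 1.0]]
sewing_box 0.57 [140, 159, 65, 53] [0.586 0.22  0.024]
tray 0.91 [266, 155, 54, 44] [ 0.609 -0.199  0.008]
tray 0.67 [368, 192, 54, 53] [ 0.459 -0.556 -0.002]
tray 0.33 [233, 166, 9, 13] [ 0.631 -0.006  0.005]
spool_cream 0.52 [230, 222, 9, 6] [0.446 0.003 0.051]
spool_blue 0.7 [122, 229, 19, 14] [0.409 0.346 0.065]
chalk 0.62 [229, 165, 11, 16] [0.63  0.001 0.007]
scene [[0.837, -0.426, 0.342, -0.036], [-0.547, -0.663, 0.512, -0.915], [0.009, -0.616, -0.788, 1.302], [0.0, 0.0, 0.0, 1.0]]
sewing_box 0.69 [186, 100, 72, 58] [0.574 0.219 0.038]
tray 0.93 [297, 284, 73, 72] [ 0.452 -0.572  0.042]
tray 0.63 [271, 176, 60, 57] [ 0.611 -0.209  0.036]
spool_green 0.74 [233, 206, 10, 22] [ 0.415 -0.146  0.04 ]
spool_cream 0.5 [221, 173, 7, 20] [ 0.45  -0.01   0.049]
spool_blue 0.72 [156, 113, 17, 17] [0.411 0.342 0.051]
chalk 0.43 [262, 165, 12, 4] [0.627 0.001 0.008]
bobbin_a 0.37 [269, 269, 10, 4] [ 0.416 -0.349  0.006]
```

View pics/top0.png

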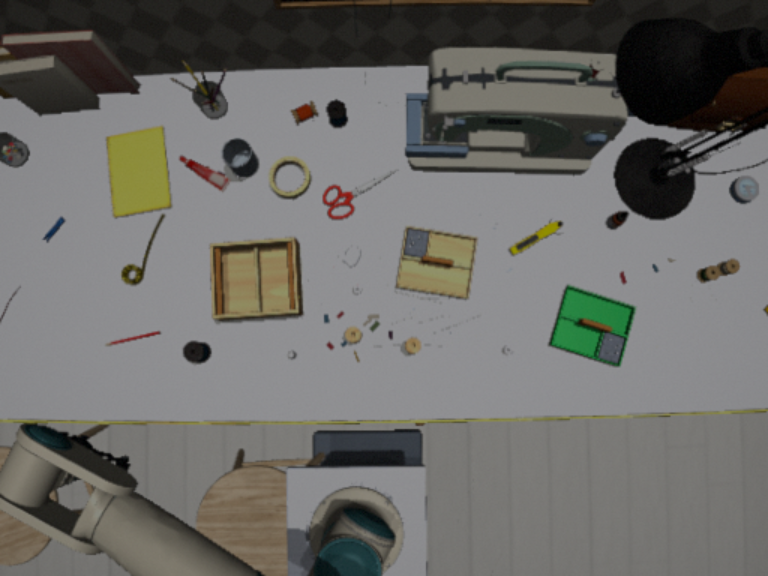

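View pics/scene0.png

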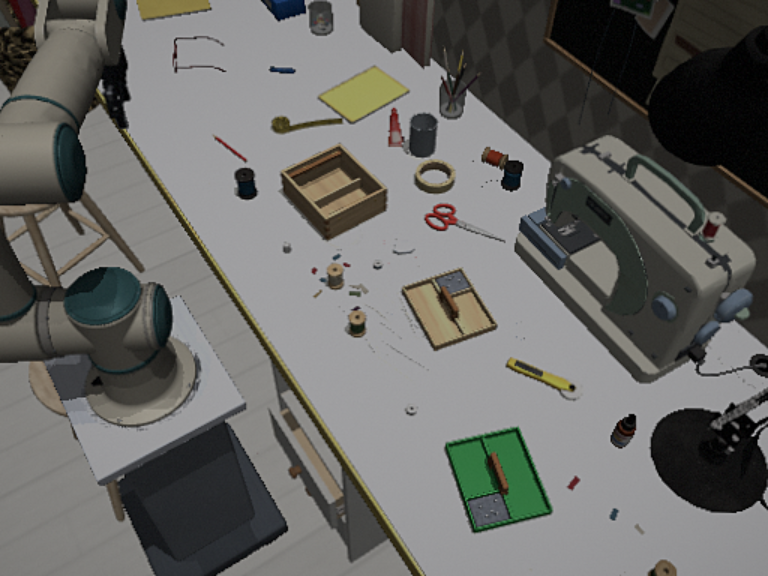

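The top view (768x576) shows the box at (255,278), the plywood tray at (437,262), the green look-alike at (592,325), the cream spool at (352,334) and the green spool at (412,346). The far pair of spools is at (720,270) and the big spool at (197,352). The chalk is probably (352,256). The small steel things are at (357,290), (292,354) and (507,350), so these are the thimble and bobbins, to be told apart up close. I'll move the wrist camera over the area.

>>> step_arm:
  plan:
    - [[0,0,0,-8.2],[0,0,0,-8.2],[0,0,0,-8.2],[-0.02,-0.045,0,0],[-0.02,-0.045,0,0],[-0.02,-0.045,0,0],[-0.02,-0.045,0,0],[-0.02,-0.045,0,0]]

```text
time: 1.7
tool_pos: [0.3186, 0.2508, 0.3041]
eef_rot: [[-1.0, -0.001, 0.001], [-0.001, 1.0, 0.0], [-0.001, 0.0, -1.0]]
contact_force: [1.4, 0.3, -0.1]
opening: 0.0853
finger_force: 0.0
```

>>> step_arm:
  plan:
    - [[-0.02,-0.045,0,0],[-0.02,-0.045,0,0],[-0.02,-0.045,0,0],[-0.02,-0.045,0,0],[-0.02,0,0,0],[0,0,0,0]]

```text
time: 2.3
tool_pos: [0.4197, 0.0711, 0.3036]
eef_rot: [[-1.0, 0.003, -0.0], [0.003, 1.0, 0.0], [0.0, 0.0, -1.0]]
contact_force: [-1.0, -0.3, 0.3]
opening: 0.0857
finger_force: 0.0
```

Run:
```python
from h import *
s=get_state(); print(s["time"],s["tool_pos"],np.round(s["eef_rot"],3).tolist(),np.round(s["joint_pos"],1))
p=grab_frame("wrist"); C=cloud(p); im=p["pixels"].copy()
print(np.round(np.array(p["world_from_camera"]),3).tolist(),p["vfov"])
for l in NAMES[:-1]:
    for d in spot_in(p,l)[:4]:
        x,y,w,h=d["rect"]; q=C[int(min(383,y+h/2)),int(min(511,x+w/2))]
        print(l,round(d["score"],2),np.round([x,y,w,h]).astype(int).tolist(),np.round(q,3))
cv2.imwrite("pics/w1.png",cv2.resize(im,(768,576))); np.savez("w1.npz",C=C,im=im)
```

```text
2.3 [0.41967764 0.07107852 0.30361495] [[-1.0, 0.003, -0.0], [0.003, 1.0, 0.0], [0.0, 0.0, -1.0]] [  4.6 -13.4  95.7   0.   97.8 -85.2]
[[0.003, 0.95, 0.313, 0.339], [1.0, -0.003, -0.0, 0.071], [0.001, 0.313, -0.95, 0.373], [0.0, 0.0, 0.0, 1.0]] 63.727520397776324
sewing_box 0.79 [297, 210, 184, 153] [0.408 0.119 0.277]
tray 0.7 [0, 240, 133, 93] [ 0.605 -0.201  0.003]
spool_green 0.61 [51, 148, 53, 42] [ 0.422 -0.125  0.049]
spool_cream 0.57 [179, 169, 36, 41] [0.446 0.003 0.049]
spool_blue 0.88 [473, 134, 39, 46] [0.415 0.34  0.029]
chalk 0.83 [197, 290, 31, 28] [0.631 0.006 0.008]
thimble 0.78 [311, 138, 17, 16] [0.403 0.142 0.021]
thimble 0.19 [50, 147, 56, 46] [ 0.424 -0.124  0.049]
bobbin_a 0.5 [190, 253, 14, 16] [ 0.561 -0.011  0.009]
```

View pics/w1.png

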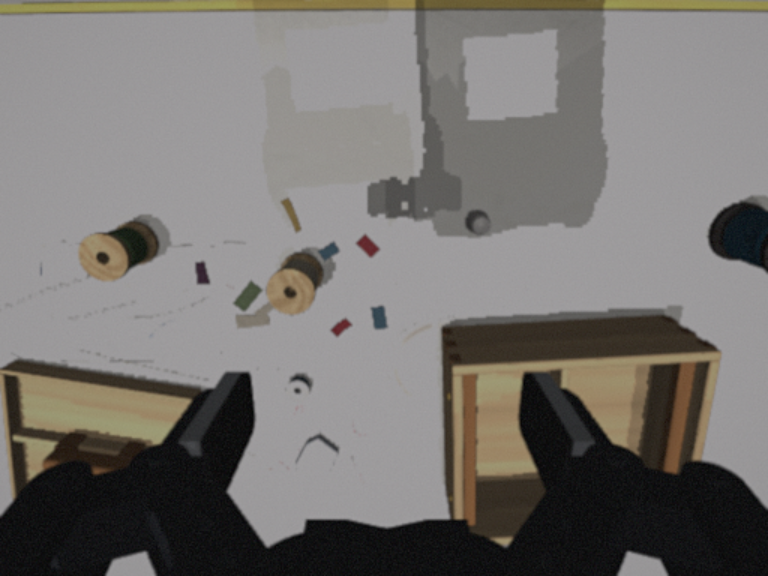

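The wrist view (768x576) shows the green spool at (105,255), cream spool at (293,290), thimble at (478,222), bobbin_a at (300,385), chalk at (318,450), box at (585,430), tray at lower left and big spool at (740,235). Next I'll measure and check the choices in a close crop.

```bash
cat >> h.py <<'E'
def blob(C,xy,r,z0,z1):
    m=(np.hypot(C[...,0]-xy[0],C[...,1]-xy[1])<r)&(C[...,2]>z0)&(C[...,2]<z1)
    P=C[m]; 
    if len(P)<8: return None
    c,rad=cv2.minEnclosingCircle(P[:,:2].astype(np.float32)); R=cv2.minAreaRect((P[:,:2]*1000).astype(np.float32))
    return dict(n=len(P),mean=P.mean(0).round(4),med_z=round(float(np.median(P[:,2])),4),circ=np.round([*c,rad],4),rect=np.round(np.r_[R[0],R[1],R[2]],1))
E
python3 - <<'E'
from h import *
d=np.load("w1.npz");C=d["C"];im=d["im"]
for n,xy,r,a,b in [("green",(.424,-.125),.03,.044,.058),("cream",(.446,.003),.03,.044,.058),("thimble",(.403,.142),.02,.008,.03),("thimtop",(.403,.142),.02,.018,.03),("bob",(.561,-.011),.02,.006,.02),("chalk",(.631,.005),.04,.0045,.02),("boxrim",(.586,.22),.15,.066,.082),("table",(.5,.05),.03,-.02,.02)]:
    print(n,blob(C,xy,r,a,b))
t=np.load("top0.npz");T=t["C"]
for n,xy,r,a,b in [("boxrim",(.586,.22),.15,.066,.082),("tray",(.609,-.199),.13,.012,.03),("handle",(.609,-.199),.06,.037,.055),("green",(.424,-.125),.03,.04,.06),("table",(.5,.05),.03,-.02,.02)]:
    print("top",n,blob(T,xy,r,a,b))
c=im[80:330,20:340]; cv2.imwrite("pics/crop1.png",cv2.resize(c,(768,600),interpolation=cv2.INTER_CUBIC))
E
```

```text
green {'n': 879, 'mean': array([ 0.4246, -0.1339,  0.049 ]), 'med_z': 0.0491, 'circ': array([ 0.4249, -0.1349,  0.0189]), 'rect': array([ 425.2, -134.8,   35.5,   36.6,   23.4])}
cream {'n': 773, 'mean': array([4.514e-01, 1.000e-04, 4.920e-02]), 'med_z': 0.0493, 'circ': array([ 4.521e-01, -3.000e-04,  1.820e-02]), 'rect': array([452. ,  -0. ,  35.4,  35.2,  87.7])}
thimble {'n': 179, 'mean': array([0.4073, 0.1428, 0.0183]), 'med_z': 0.0197, 'circ': array([0.4083, 0.1438, 0.0085]), 'rect': array([408.1, 143.3,  14.8,  15.4,  88.4])}
thimtop {'n': 124, 'mean': array([0.4083, 0.1437, 0.0203]), 'med_z': 0.0203, 'circ': array([0.4083, 0.1437, 0.0075]), 'rect': array([408.5, 144. ,  13. ,  14.6,  28. ])}
bob {'n': 169, 'mean': array([ 0.5585, -0.0086,  0.0107]), 'med_z': 0.0109, 'circ': array([ 0.5584, -0.009 ,  0.0107]), 'rect': array([558.9,  -8.8,  19.1,  20.2,  86.6])}
chalk {'n': 566, 'mean': array([0.635 , 0.0032, 0.0075]), 'med_z': 0.0076, 'circ': array([0.635 , 0.0009, 0.0259]), 'rect': array([636.2,   3.2,  32.3,  50.4,  64.3])}
boxrim {'n': 3211, 'mean': array([0.5312, 0.2155, 0.
[... 504 characters left out ...]
ay([ 0.6357, -0.1753,  0.0175]), 'med_z': 0.0171, 'circ': array([ 0.6167, -0.1956,  0.1114]), 'rect': array([ 616.1, -195.6,  170.7,  147. ,   79.8])}
top handle {'n': 69, 'mean': array([ 0.6158, -0.1947,  0.0431]), 'med_z': 0.0431, 'circ': array([ 0.6159, -0.1951,  0.0338]), 'rect': array([ 616.1, -195.2,   67.2,   11.9,   79.1])}
top green {'n': 86, 'mean': array([ 0.4255, -0.1349,  0.0493]), 'med_z': 0.0496, 'circ': array([ 0.4254, -0.1346,  0.0179]), 'rect': array([ 425.1, -134.5,   33.8,   30.5,   89.7])}
top table {'n': 227, 'mean': array([ 4.999e-01,  4.990e-02, -2.000e-04]), 'med_z': -0.0004, 'circ': array([0.4999, 0.05  , 0.0301]), 'rect': array([501.5,  49.8,  59.5,  56.3,  89.9])}
```

View pics/crop1.png

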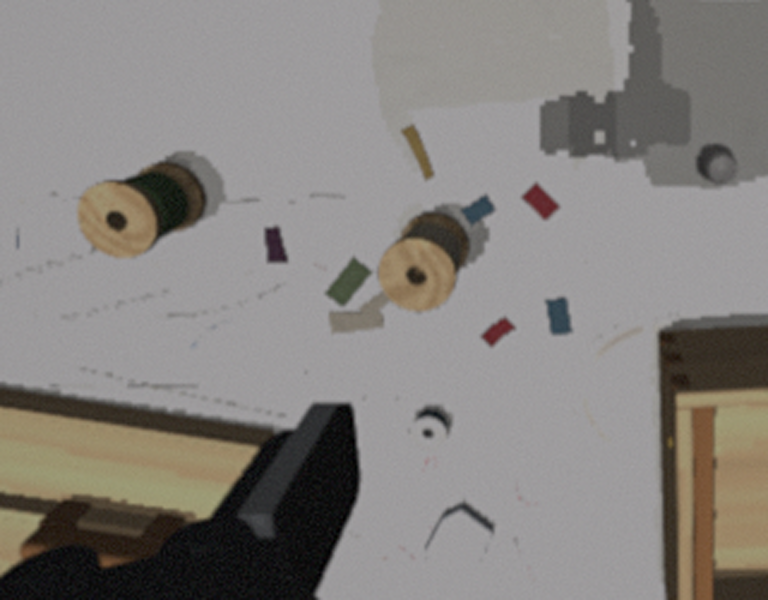

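The crop confirms both pale-flanged spools (116,220) and (415,275), the thimble (715,160), a holed bobbin (430,425) and the chalk (462,510). The sizes and heights match the description. I'll start with the cream spool.

>>> step_arm:
  plan:
    - [[0,0,0.012,8.2],[0,0,0.012,8.2],[0,0,0.012,8.2],[0,0,0.012,8.2],[0,0,0.012,8.2],[0,0,0.012,8.2],[0,0,0.012,8.2],[0,0,0.012,8.2]]
  grip: 0.06
  grip_force: 30

```text
time: 3.55
tool_pos: [0.4183, 0.0729, 0.2075]
eef_rot: [[-0.409, 0.913, 0.0], [0.913, 0.409, 0.0], [-0.0, 0.0, -1.0]]
contact_force: [0.2, -1.1, 0.3]
opening: 0.0598
finger_force: 0.0
```

>>> step_arm:
  plan:
    - [[0,0,0.012,8.2],[0,0,0.012,8.2],[0,0,0.006,8.0],[-0.035,0.016,0,0],[-0.036,0.016,0,0],[0,0,0,0]]

```text
time: 4.15
tool_pos: [0.4515, -0.001, 0.1781]
eef_rot: [[0.002, 1.0, 0.001], [1.0, -0.002, -0.001], [-0.001, 0.001, -1.0]]
contact_force: [-1.1, 0.8, 0.5]
opening: 0.06
finger_force: 0.0
```

>>> step_arm:
  plan:
    - [[0,0,0.04,0],[0,0,0.04,0],[0,0,0.02,0],[0,0,0,0]]

```text
time: 4.55
tool_pos: [0.4484, 0.0024, 0.0749]
eef_rot: [[-0.001, 1.0, -0.007], [1.0, 0.001, 0.001], [0.001, -0.007, -1.0]]
contact_force: [-0.5, -0.0, 0.8]
opening: 0.0599
finger_force: 0.0
```

>>> step_arm:
  plan:
    - [[0,0,0,0],[0,0,0,0],[0,0,0,0],[0,0,0,0],[0,0,0,0],[0,0,0,0]]
  grip: 0.02

```text
time: 5.15
tool_pos: [0.4516, 0.0017, 0.0797]
eef_rot: [[-0.001, 1.0, 0.003], [1.0, 0.001, 0.0], [0.0, 0.003, -1.0]]
contact_force: [-0.4, 1.6, 6.9]
opening: 0.0351
finger_force: 30.4
```

>>> step_arm:
  plan:
    - [[0,0,-0.02,0],[0,0,-0.04,0],[0,0,-0.04,0],[0,0,-0.02,0],[0,0,0,0]]

```text
time: 5.65
tool_pos: [0.4519, 0.0015, 0.2019]
eef_rot: [[-0.001, 1.0, 0.008], [1.0, 0.001, -0.001], [-0.001, 0.008, -1.0]]
contact_force: [0.3, -0.8, -1.2]
opening: 0.0356
finger_force: 30.1
```

>>> step_arm:
  plan:
    - [[0.03,0.022,0,0],[0.035,0.026,0,0],[0.035,0.026,0,0],[0.035,0.026,0,0],[0.025,0.019,0,0],[0.0165,0.012,0,0],[0,0,0,0],[0,0,0,0]]

```text
time: 6.45
tool_pos: [0.5809, 0.1781, 0.1963]
eef_rot: [[-0.001, 1.0, -0.002], [1.0, 0.001, -0.001], [-0.001, -0.002, -1.0]]
contact_force: [0.5, -0.9, -0.6]
opening: 0.0354
finger_force: 30.2
```

Run:
```python
from h import *
s=get_state(); print(s["time"],s["tool_pos"],np.round(s["joint_pos"],1))
p=grab_frame("wrist"); C=cloud(p)
print("rim",blob(C,(.58,.22),.15,.066,.082)); cv2.imwrite("pics/w2.png",cv2.resize(p["pixels"],(640,480)))
p=grab_frame("top"); C=cloud(p)
for n,xy,r,a,b in [("green",(.424,-.134),.03,.04,.06),("cream table",(.45,0),.03,.02,.06)]: print(n,blob(C,xy,r,a,b))
```

```text
6.45 [0.58093295 0.17808068 0.19631489] [13.6 19.5 73.8 -0.  86.8 13.5]
rim {'n': 9585, 'mean': array([0.5806, 0.2203, 0.0721]), 'med_z': 0.0729, 'circ': array([0.5811, 0.2163, 0.1257]), 'rect': array([581. , 216.6, 172. , 186.7,   3.1])}
green {'n': 83, 'mean': array([ 0.4255, -0.1349,  0.0497]), 'med_z': 0.0497, 'circ': array([ 0.4253, -0.1347,  0.0179]), 'rect': array([ 425.1, -134.5,   33.9,   30.5,   90. ])}
cream table None
```

View pics/w2.png

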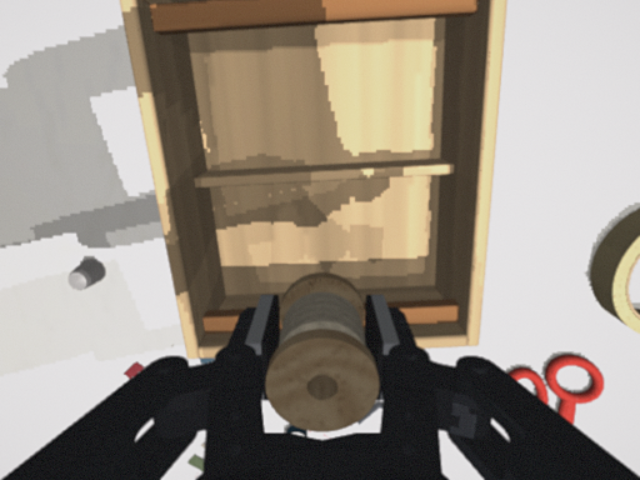

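The spool is held upright over the right well, with the divider at (330,178) and the near ledge at (330,315). I'll lower it.

>>> step_arm:
  plan:
    - [[0,0,0.03,0],[0,0,0.03,0],[0,0,0.025,0],[0,0,0.015,0],[0,0,0.005,0],[0,0,0,0],[0,0,0,0]]

```text
time: 7.25
tool_pos: [0.5822, 0.1782, 0.0946]
eef_rot: [[-0.0, 1.0, 0.003], [1.0, 0.0, 0.001], [0.001, 0.003, -1.0]]
contact_force: [0.3, -0.2, -1.3]
opening: 0.0351
finger_force: 30.2
```

>>> step_arm:
  plan:
    - [[0,0,0.003,0],[0,0,0.003,0],[0,0,0.002,0],[0,0,0,0],[0,0,0,0]]

```text
time: 7.75
tool_pos: [0.5816, 0.1783, 0.0857]
eef_rot: [[-0.001, 1.0, 0.001], [1.0, 0.001, 0.0], [0.0, 0.001, -1.0]]
contact_force: [-2.2, -0.6, 5.4]
opening: 0.0351
finger_force: 30.6
```

>>> step_arm:
  plan:
    - [[0,0,0,0],[0,0,0,0],[0,0,0,0],[0,0,-0.01,0],[0,0,-0.03,0],[0,0,-0.04,0],[0,0,-0.04,0],[0,0,0,0]]
  grip: 0.06

```text
time: 8.55
tool_pos: [0.5836, 0.1788, 0.2133]
eef_rot: [[-0.001, 1.0, 0.013], [1.0, 0.001, 0.003], [0.003, 0.013, -1.0]]
contact_force: [0.2, -0.5, 0.5]
opening: 0.0597
finger_force: 0.0
```

>>> step_arm:
  plan:
    - [[-0.035,-0.0175,0,0],[-0.04,-0.02,0,0],[-0.04,-0.02,0,0],[-0.04,-0.02,0,0],[-0.04,-0.02,0,0],[-0.04,-0.02,0,0],[-0.04,-0.02,0,0],[-0.025,-0.0125,0,0]]

```text
time: 9.35
tool_pos: [0.4302, -0.1239, 0.2053]
eef_rot: [[0.001, 1.0, 0.001], [1.0, -0.001, -0.001], [-0.001, 0.001, -1.0]]
contact_force: [0.7, 1.2, -0.6]
opening: 0.0601
finger_force: 0.0
```

>>> step_arm:
  plan:
    - [[-0.013,-0.0065,0,0],[0,0,0,0],[0,0,0,0],[0,0,0,0]]

```text
time: 9.75
tool_pos: [0.4255, -0.1342, 0.205]
eef_rot: [[-0.002, 1.0, 0.0], [1.0, 0.002, 0.0], [0.0, 0.0, -1.0]]
contact_force: [-0.1, -0.9, 0.3]
opening: 0.0597
finger_force: 0.0
```

Aligned to 0.5 mm. Next: descend 0.126, grasp and lift.

>>> step_arm:
  plan:
    - [[0,0,0.035,0],[0,0,0.04,0],[0,0,0.03,0],[0,0,0.015,0],[0,0,0.006,0],[0,0,0,0]]

```text
time: 10.35
tool_pos: [0.4252, -0.1343, 0.0785]
eef_rot: [[-0.002, 1.0, -0.001], [1.0, 0.002, 0.001], [0.001, -0.001, -1.0]]
contact_force: [-1.0, 0.3, -0.0]
opening: 0.0601
finger_force: 0.0
```

>>> step_arm:
  plan:
    - [[0,0,0,0],[0,0,0,0],[0,0,0,0],[0,0,0,0],[0,0,0,0],[0,0,0,0]]
  grip: 0.02

```text
time: 10.95
tool_pos: [0.426, -0.1351, 0.0802]
eef_rot: [[-0.0, 1.0, 0.003], [1.0, 0.0, -0.001], [-0.001, 0.003, -1.0]]
contact_force: [-0.1, 1.6, 5.9]
opening: 0.0354
finger_force: 30.2
```

>>> step_arm:
  plan:
    - [[0,0,-0.02,0],[0,0,-0.04,0],[0,0,-0.04,0],[0,0,-0.03,0],[0,0,0,0]]

```text
time: 11.45
tool_pos: [0.4266, -0.1356, 0.2138]
eef_rot: [[-0.0, 1.0, 0.008], [1.0, 0.0, -0.003], [-0.003, 0.008, -1.0]]
contact_force: [0.3, -0.8, -1.2]
opening: 0.0349
finger_force: 30.1
```

>>> step_arm:
  plan:
    - [[0.03,0.0115,0,0],[0.04,0.0152,0,0],[0.04,0.0152,0,0],[0.04,0.0152,0,0],[0.04,0.0152,0,0],[0.04,0.0152,0,0],[0.04,0.0152,0,0],[0.04,0.0152,0,0]]

```text
time: 12.25
tool_pos: [0.5428, 0.1768, 0.2077]
eef_rot: [[-0.001, 1.0, -0.001], [1.0, 0.001, -0.0], [-0.0, -0.001, -1.0]]
contact_force: [1.0, -0.1, 0.4]
opening: 0.0355
finger_force: 30.1
```

>>> step_arm:
  plan:
    - [[0.04,0.0152,0,0],[0.03,0.0115,0,0],[0.0185,0.007,0,0],[0,0,0,0],[0,0,0,0],[0,0,0,0]]

```text
time: 12.85
tool_pos: [0.5763, 0.2627, 0.2084]
eef_rot: [[0.0, 1.0, -0.001], [1.0, -0.0, -0.001], [-0.001, -0.001, -1.0]]
contact_force: [0.1, -0.2, -0.6]
opening: 0.0355
finger_force: 30.2
```

>>> step_arm:
  plan:
    - [[0.001,0.001,0.03,0],[0,0,0.035,0],[0,0,0.025,0],[0,0,0.016,0],[0,0,0.007,0],[0,0,0.003,0],[0,0,0,0],[0,0,0,0]]

```text
time: 13.65
tool_pos: [0.5782, 0.2649, 0.0945]
eef_rot: [[-0.001, 1.0, 0.002], [1.0, 0.001, 0.001], [0.001, 0.002, -1.0]]
contact_force: [0.3, -0.6, 0.1]
opening: 0.0354
finger_force: 30.2
```

>>> step_arm:
  plan:
    - [[0,0,0.003,0],[0,0,0.003,0],[0,0,0,0],[0,0,0,0]]

```text
time: 14.05
tool_pos: [0.5774, 0.2647, 0.0868]
eef_rot: [[-0.001, 1.0, -0.0], [1.0, 0.001, -0.0], [-0.0, -0.0, -1.0]]
contact_force: [-0.5, -0.4, -0.6]
opening: 0.0352
finger_force: 30.2
```

>>> step_arm:
  plan:
    - [[0,0,0.0015,0],[0,0,0,0],[0,0,0,0]]

```text
time: 14.35
tool_pos: [0.5777, 0.2648, 0.0863]
eef_rot: [[-0.001, 1.0, 0.001], [1.0, 0.001, 0.0], [0.0, 0.001, -1.0]]
contact_force: [-3.1, -0.7, 6.0]
opening: 0.0351
finger_force: 30.5
```

>>> step_arm:
  plan:
    - [[0,0,0,0],[0,0,0,0],[0,0,0,0],[0,0,-0.01,0],[0,0,-0.03,0],[0,0,-0.04,0],[0,0,-0.045,0],[0,0,-0.03,0]]
  grip: 0.06

```text
time: 15.15
tool_pos: [0.5779, 0.2648, 0.2452]
eef_rot: [[-0.0, 1.0, 0.005], [1.0, 0.0, 0.002], [0.002, 0.005, -1.0]]
contact_force: [0.7, 0.9, 0.5]
opening: 0.0597
finger_force: 0.0
```

>>> step_arm:
  plan:
    - [[-0.04,0,-0.02,0],[-0.045,0,-0.03,0],[-0.045,0,-0.02,0],[-0.045,0,0,0],[-0.045,0,0,0],[0,0,0,0],[0,0,0,0]]

```text
time: 15.85
tool_pos: [0.5775, 0.0473, 0.3089]
eef_rot: [[0.001, 1.0, 0.001], [1.0, -0.001, 0.0], [0.0, 0.001, -1.0]]
contact_force: [-0.1, 0.7, -0.3]
opening: 0.0602
finger_force: 0.0
```

Run:
```python
from h import *
s=get_state(); print(s["time"],s["tool_pos"],np.round(s["joint_pos"],1))
p=grab_frame("top"); C=cloud(p)
for n,xy,r,a,b in [("L",(.5775,.264),.03,.045,.065),("R",(.5825,.178),.03,.045,.065),("rim",(.58,.22),.15,.066,.082),("tray",(.609,-.199),.13,.012,.03),("handle",(.609,-.199),.06,.037,.055)]: print(n,blob(C,xy,r,a,b))
im=p["pixels"][130:260,110:340]; cv2.imwrite("pics/t2.png",cv2.resize(im,(800,452),interpolation=cv2.INTER_CUBIC))
p=grab_frame("wrist"); C=cloud(p)
for n,xy,r,a,b in [("L",(.5775,.264),.03,.045,.065),("R",(.5825,.178),.03,.045,.065)]: print("w",n,blob(C,xy,r,a,b))
```

```text
15.85 [0.57754172 0.04727804 0.30888397] [ 1.  11.7 70.2  0.  98.   1.1]
L {'n': 81, 'mean': array([0.575 , 0.2641, 0.0552]), 'med_z': 0.0547, 'circ': array([0.5752, 0.2634, 0.0196]), 'rect': array([575.3, 263.8,  31.9,  35.3,  64.7])}
R {'n': 8, 'mean': array([0.5787, 0.1612, 0.0536]), 'med_z': 0.054, 'circ': array([0.5788, 0.162 , 0.0089]), 'rect': array([578.8, 160.4,  17.6,   3.5,   1.2])}
rim {'n': 356, 'mean': array([0.572 , 0.2558, 0.0729]), 'med_z': 0.073, 'circ': array([0.5816, 0.225 , 0.1241]), 'rect': array([579.9, 221.3, 170.2, 197.2,   3. ])}
tray {'n': 524, 'mean': array([ 0.6374, -0.1736,  0.0174]), 'med_z': 0.0169, 'circ': array([ 0.6157, -0.1959,  0.1108]), 'rect': array([ 616.4, -195.5,  171. ,  146.9,   80.1])}
handle {'n': 67, 'mean': array([ 0.616 , -0.1942,  0.0437]), 'med_z': 0.0437, 'circ': array([ 0.6152, -0.1948,  0.0336]), 'rect': array([ 615.8, -194.9,   66.7,   12. ,   80. ])}
w L None
w R {'n': 1174, 'mean': array([0.5819, 0.1761, 0.0552]), 'med_z': 0.0553, 'circ': array([0.5818, 0.1761, 0.0182]), 'rect': array([581.7, 175.7,  35.3,  35.1,   1.1])}
```

View pics/t2.png

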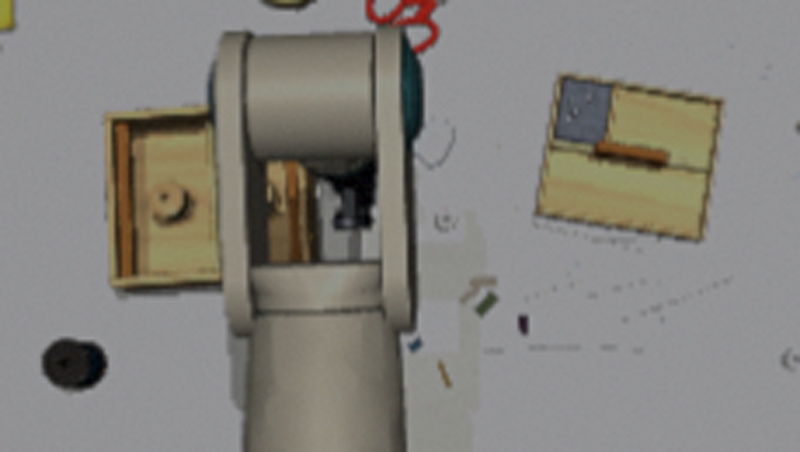

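Both spools stand upright (tops at z 0.055). In this crop the tray's pin cushion is at (585,110), on the +x,+y side, so the tray's yaw is −10°. Now the tray.

>>> step_arm:
  plan:
    - [[-0.03,0.005,0.01,0],[-0.04,0.006,0.02,0],[-0.04,0.006,0.02,0],[-0.04,0.006,0.02,0],[-0.04,0.006,0.02,0],[-0.035,0.006,0.02,0],[-0.0176,0.0035,0.02,0],[0,0,0.02,0]]

```text
time: 16.75
tool_pos: [0.6167, -0.1956, 0.157]
eef_rot: [[0.0, 1.0, -0.0], [1.0, -0.0, -0.0], [-0.0, -0.0, -1.0]]
contact_force: [0.1, 0.1, 0.5]
opening: 0.0598
finger_force: 0.0
```

>>> step_arm:
  plan:
    - [[0,0,0,5],[0,0,0,5],[0,0,0,0],[0,0,0,0],[0,0,0,0]]
  grip_force: 60

```text
time: 17.25
tool_pos: [0.6165, -0.1938, 0.1583]
eef_rot: [[0.17, 0.985, 0.0], [0.985, -0.17, 0.0], [0.0, 0.0, -1.0]]
contact_force: [0.6, 0.1, -0.4]
opening: 0.0602
finger_force: 0.0
```

Run:
```python
from h import *
s=get_state(); print(s["time"],s["tool_pos"],np.round(s["eef_rot"],3).tolist())
p=grab_frame("wrist"); C=cloud(p)
for n,xy,r,a,b in [("tray",(.616,-.195),.13,.015,.024),("handle",(.616,-.195),.045,.038,.055)]: print(n,blob(C,xy,r,a,b))
cv2.imwrite("pics/w3.png",cv2.resize(p["pixels"],(640,480)))
```

```text
17.25 [ 0.61653682 -0.19382571  0.15829651] [[0.17, 0.985, 0.0], [0.985, -0.17, 0.0], [0.0, 0.0, -1.0]]
tray {'n': 11901, 'mean': array([ 0.6455, -0.1601,  0.0173]), 'med_z': 0.0169, 'circ': array([ 0.6202, -0.1893,  0.1064]), 'rect': array([ 619.4, -195.7,  169.8,  146.5,   79.9])}
handle {'n': 1846, 'mean': array([ 0.6198, -0.1927,  0.0435]), 'med_z': 0.0439, 'circ': array([ 0.6206, -0.1954,  0.0356]), 'rect': array([ 619.6, -195.2,   70.9,   11.9,   79.9])}
```

View pics/w3.png

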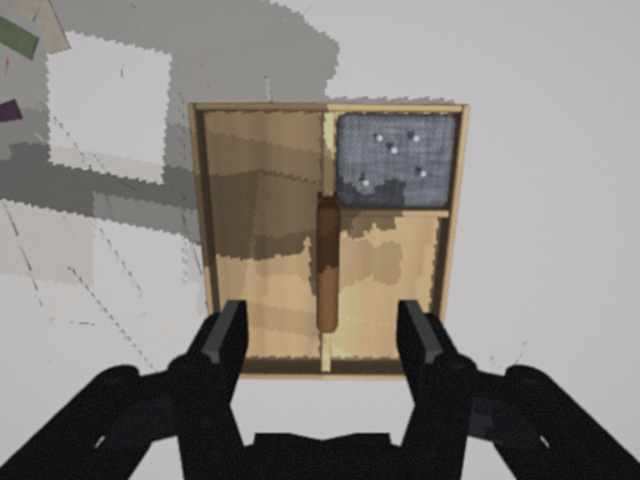

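The tray is under the gripper, with the handle at (327,265) about midway between the fingers and the cushion at upper right. Descend and grip.

>>> step_arm:
  plan:
    - [[0,0.002,0.025,0],[0,0,0.025,0],[0,0,0.014,0],[0,0,0.004,0],[0,0,0,0]]

```text
time: 17.8
tool_pos: [0.6182, -0.1948, 0.0901]
eef_rot: [[0.173, 0.985, -0.0], [0.985, -0.173, 0.0], [0.0, -0.0, -1.0]]
contact_force: [0.4, 0.1, -0.0]
opening: 0.0599
finger_force: 0.0
```

>>> step_arm:
  plan:
    - [[0,0,0,0],[0,0,0,0],[0,0,0,0],[0,0,0,0],[0,0,0,0],[0,0,0,0],[0,0,0,0],[0,0,0,0]]
  grip: 0.003

```text
time: 18.6
tool_pos: [0.6187, -0.195, 0.0913]
eef_rot: [[0.173, 0.985, 0.002], [0.985, -0.173, -0.001], [-0.0, 0.002, -1.0]]
contact_force: [-0.3, 0.6, 5.9]
opening: 0.011
finger_force: 60.6
```

>>> step_arm:
  plan:
    - [[0,0,-0.01,0],[0,0,-0.03,0],[0,0,-0.04,0],[0,0,-0.04,0],[0,0,-0.03,0],[0,0,0,0],[0,0,0,0]]

```text
time: 19.3
tool_pos: [0.6179, -0.1947, 0.2391]
eef_rot: [[0.173, 0.985, -0.001], [0.985, -0.173, 0.0], [0.0, -0.001, -1.0]]
contact_force: [-0.8, -0.2, -4.2]
opening: 0.0112
finger_force: 59.4
```

>>> step_arm:
  plan:
    - [[0,0,0,-6.65],[0,0,0,-6.65],[0.02,-0.0007,0,0],[0.035,-0.0012,0,0],[0.04,-0.0014,0,0],[0.04,-0.0014,0,0],[0.04,-0.0014,0,0],[0.04,-0.0014,0,0]]

```text
time: 20.1
tool_pos: [0.5968, 0.0218, 0.2375]
eef_rot: [[-0.057, 0.998, -0.004], [0.998, 0.057, 0.001], [0.001, -0.004, -1.0]]
contact_force: [0.6, 0.6, -3.6]
opening: 0.0109
finger_force: 59.3
```

>>> step_arm:
  plan:
    - [[0.04,-0.0014,0,0],[0.04,-0.0014,0,0],[0.04,-0.0014,0,0],[0.035,-0.001,0,0],[0.03,-0.0006,0,0],[0.0175,0,0,0],[0,0,0,0],[0,0,0,0]]

```text
time: 20.9
tool_pos: [0.5804, 0.2208, 0.2389]
eef_rot: [[-0.058, 0.998, -0.002], [0.998, 0.058, -0.001], [-0.001, -0.002, -1.0]]
contact_force: [-0.5, -0.6, -3.8]
opening: 0.0109
finger_force: 59.3
```

Run:
```python
from h import *
s=get_state(); print(s["time"],s["tool_pos"],np.round(s["eef_rot"],3).tolist())
p=grab_frame("wrist"); C=cloud(p)
zt=s["tool_pos"][2]-.0913
for n,xy,r,a,b in [("tray",(.58,.221),.13,zt+.013,zt+.026),("rim",(.58,.221),.15,.066,.08)]: print(n,blob(C,xy,r,a,b))
cv2.imwrite("pics/w4.png",cv2.resize(p["pixels"],(640,480)))
p=grab_frame("top"); C=cloud(p)
for n,xy,r,a,b in [("tray",(.58,.221),.13,zt+.01,zt+.03),("rim",(.58,.221),.15,.066,.08)]: print("t",n,blob(C,xy,r,a,b))
```

```text
20.9 [0.58035707 0.22083089 0.23890901] [[-0.058, 0.998, -0.002], [0.998, 0.058, -0.001], [-0.001, -0.002, -1.0]]
tray {'n': 24982, 'mean': array([0.5976, 0.2723, 0.1646]), 'med_z': 0.1641, 'circ': array([0.5802, 0.2258, 0.1074]), 'rect': array([580.2, 220.3, 146.6, 169.9,   3.3])}
rim {'n': 3004, 'mean': array([0.5764, 0.3142, 0.073 ]), 'med_z': 0.0731, 'circ': array([0.5759, 0.3112, 0.0862]), 'rect': array([575.8, 313.3, 172.1,  10.4,   3.3])}
t tray {'n': 236, 'mean': array([0.5776, 0.1878, 0.1653]), 'med_z': 0.1656, 'circ': array([0.5792, 0.2191, 0.1092]), 'rect': array([579.5, 220.3, 143.2, 171.1,   3.2])}
t rim {'n': 189, 'mean': array([0.5678, 0.137 , 0.0727]), 'med_z': 0.0729, 'circ': array([0.5835, 0.1604, 0.0908]), 'rect': array([5.835e+02, 1.566e+02, 1.719e+02, 7.160e+01, 5.000e-01])}
```

View pics/w4.png

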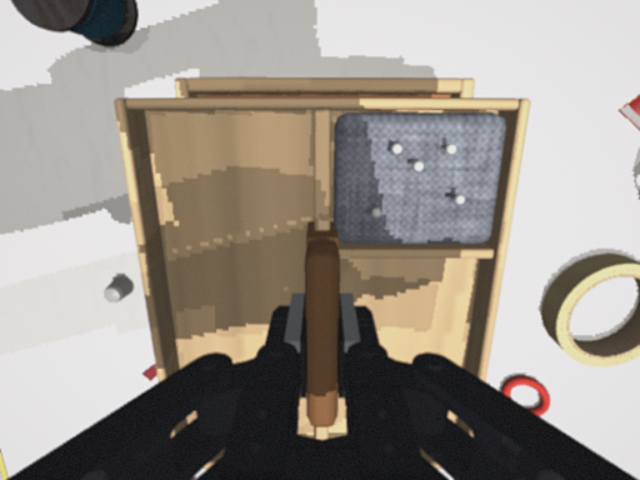

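The tray is centred over the box (within 1 mm, same 3.3° yaw); the box rim shows at (325,85). Lower it slowly.

>>> step_arm:
  plan:
    - [[0.0005,0.0008,0.02,0],[0,0,0.025,0],[0,0,0.015,0],[0,0,0.008,0],[0,0,0.004,0],[0,0,0,0],[0,0,0,0]]

```text
time: 21.7
tool_pos: [0.5819, 0.2218, 0.1694]
eef_rot: [[-0.058, 0.998, 0.002], [0.998, 0.058, 0.001], [0.001, 0.002, -1.0]]
contact_force: [1.1, 0.7, -2.8]
opening: 0.0109
finger_force: 59.2
```

>>> step_arm:
  plan:
    - [[0,0,0.004,0],[0,0,0.004,0],[0,0,0.003,0],[0,0,0.001,0],[0,0,0,0],[0,0,0,0]]

```text
time: 22.3
tool_pos: [0.5815, 0.2218, 0.1562]
eef_rot: [[-0.058, 0.998, 0.0], [0.998, 0.058, 0.0], [0.0, 0.0, -1.0]]
contact_force: [-0.1, -0.5, -3.0]
opening: 0.0113
finger_force: 59.2
```

>>> step_arm:
  plan:
    - [[0,0,0.0015,0],[0,0,0.0015,0],[0,0,0.001,0],[0,0,0,0],[0,0,0,0]]

```text
time: 22.8
tool_pos: [0.5814, 0.2217, 0.1521]
eef_rot: [[-0.058, 0.998, -0.0], [0.998, 0.058, 0.0], [0.0, -0.0, -1.0]]
contact_force: [0.6, 0.4, -3.2]
opening: 0.0111
finger_force: 59.2
```

>>> step_arm:
  plan:
    - [[0,0,0.001,0],[0,0,0,0],[0,0,0,0]]

```text
time: 23.1
tool_pos: [0.5815, 0.2218, 0.1513]
eef_rot: [[-0.058, 0.998, 0.0], [0.998, 0.058, 0.0], [0.0, 0.0, -1.0]]
contact_force: [0.7, 0.8, -3.3]
opening: 0.0108
finger_force: 59.4
```

>>> step_arm:
  plan:
    - [[0,0,0.001,0],[0,0,0,0],[0,0,0,0]]

```text
time: 23.4
tool_pos: [0.5815, 0.2218, 0.1513]
eef_rot: [[-0.058, 0.998, 0.001], [0.998, 0.058, 0.0], [0.0, 0.001, -1.0]]
contact_force: [-4.8, -2.0, 5.3]
opening: 0.0111
finger_force: 60.5
```

>>> step_arm:
  plan:
    - [[0,0,0.001,0],[0,0,0,0],[0,0,0,0]]

```text
time: 23.7
tool_pos: [0.5815, 0.2218, 0.1512]
eef_rot: [[-0.058, 0.998, 0.001], [0.998, 0.058, 0.0], [0.0, 0.001, -1.0]]
contact_force: [-7.4, -1.9, 9.7]
opening: 0.0109
finger_force: 61.3
```

The tray is seated: it stopped at exactly z 0.060. Release, lift and move to the chalk.

>>> step_arm:
  plan:
    - [[0,0,-0.001,0],[0,0,0,0],[0,0,0,0],[0,0,0,0],[0,0,-0.01,0],[0,0,-0.03,0],[0,0,-0.04,0],[0,0,-0.04,0]]
  grip: 0.05
  grip_force: 30

```text
time: 24.5
tool_pos: [0.5812, 0.2216, 0.272]
eef_rot: [[-0.058, 0.998, -0.0], [0.998, 0.058, -0.0], [0.0, -0.0, -1.0]]
contact_force: [1.4, -0.3, 0.4]
opening: 0.05
finger_force: 0.0
```

>>> step_arm:
  plan:
    - [[-0.04,0.01,-0.02,0],[-0.04,0.01,0,0],[-0.04,0.01,0,0],[-0.04,0.01,0,0],[-0.04,0.01,0,0],[-0.017,0.005,0,0],[0,0,0,0]]

```text
time: 25.2
tool_pos: [0.6493, 0.006, 0.2903]
eef_rot: [[-0.055, 0.998, 0.0], [0.998, 0.055, -0.0], [-0.0, 0.0, -1.0]]
contact_force: [-0.1, 0.6, 0.2]
opening: 0.0505
finger_force: 0.0
```

>>> step_arm:
  plan:
    - [[0,0,0,-8],[0,0,0,-8],[0,0,0,-8],[0,0,0,-8],[0,0,0,-8],[0,0,0,-8],[0,0,0,-8],[0,0,0,-5]]

```text
time: 26.0
tool_pos: [0.6487, 0.0103, 0.2906]
eef_rot: [[-0.904, 0.427, 0.0], [0.427, 0.904, 0.001], [-0.0, 0.001, -1.0]]
contact_force: [-0.7, 0.3, -0.7]
opening: 0.05
finger_force: 0.0
```

Run:
```python
from h import *
s=get_state(); print(s["time"],s["tool_pos"],np.round(s["eef_rot"],3).tolist(),np.round(s["joint_pos"],1))
p=grab_frame("wrist"); C=cloud(p)
print("chalk",blob(C,(.635,.003),.045,.0045,.015))
cv2.imwrite("pics/w5.png",cv2.resize(p["pixels"],(640,480)))
p=grab_frame("top"); C=cloud(p)
for n,xy,r,a,b in [("tray",(.58,.221),.13,.0775,.09),("handle",(.58,.221),.04,.095,.115),("chalk",(.635,.003),.04,.004,.015),("thimble",(.408,.143),.02,.012,.03)]: print("t",n,blob(C,xy,r,a,b))
```

```text
26.0 [0.64869534 0.01032514 0.29064414] [[-0.904, 0.427, 0.0], [0.427, 0.904, 0.001], [-0.0, 0.001, -1.0]] [ -2.4  23.6  57.9   0.   98.5 -67.1]
chalk {'n': 984, 'mean': array([0.637 , 0.0031, 0.0079]), 'med_z': 0.0079, 'circ': array([0.637 , 0.0036, 0.0251]), 'rect': array([637.5,   3.9,  32.6,  47.4,  63.6])}
t tray {'n': 259, 'mean': array([0.5866, 0.2524, 0.08  ]), 'med_z': 0.0794, 'circ': array([0.581 , 0.2289, 0.1113]), 'rect': array([577.7, 226.1, 164.2, 176.7,   1.1])}
t handle {'n': 81, 'mean': array([0.5786, 0.2204, 0.1028]), 'med_z': 0.1032, 'circ': array([0.5757, 0.2207, 0.0344]), 'rect': array([579.2, 221. ,  12.7,  68.6,   3.7])}
t chalk {'n': 42, 'mean': array([0.633 , 0.0156, 0.0075]), 'med_z': 0.0075, 'circ': array([0.6344, 0.0047, 0.0358]), 'rect': array([630.5,   8.8,  67.9,  41. ,  58.3])}
t thimble None
```

View pics/w5.png

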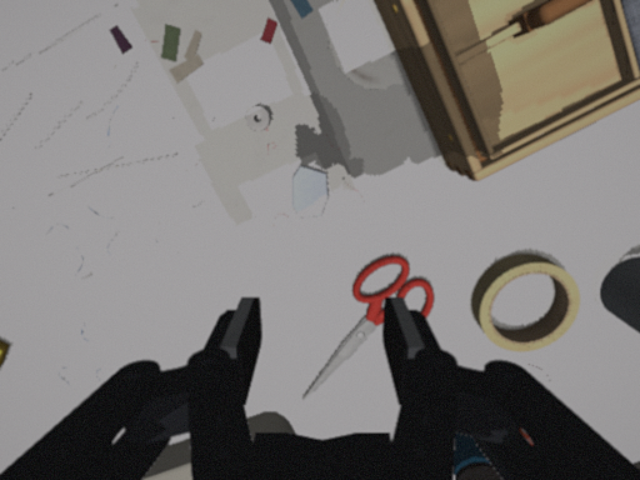

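The view shows the chalk at (310,188), aligned with the tool, and the bobbin at (260,117); the scissors are clear of both. Approach.

>>> step_arm:
  plan:
    - [[0.0076,-0.0113,0.03,0],[0,0,0.045,0],[0,0,0.045,0],[0,0,0.04,0],[0,0,0.03,0],[0,0,0.015,0],[0,0,0.005,0],[0,0,0,0]]

```text
time: 26.9
tool_pos: [0.6376, 0.0018, 0.081]
eef_rot: [[-0.901, 0.434, 0.001], [0.434, 0.901, 0.0], [-0.001, 0.001, -1.0]]
contact_force: [0.2, -0.4, -0.3]
opening: 0.0498
finger_force: 0.0
```

>>> step_arm:
  plan:
    - [[0,0,0.003,0],[0,0,0.002,0],[0,0,0,0],[0,0,0,0]]

```text
time: 27.3
tool_pos: [0.6374, 0.0014, 0.0757]
eef_rot: [[-0.901, 0.433, 0.001], [0.433, 0.901, 0.0], [-0.001, 0.0, -1.0]]
contact_force: [-0.1, -0.0, -0.4]
opening: 0.0495
finger_force: 0.0
```

>>> step_arm:
  plan:
    - [[0.0005,0.0015,0.001,0],[0,0,0,0]]
  grip_force: 25

```text
time: 27.5
tool_pos: [0.6374, 0.0032, 0.0741]
eef_rot: [[-0.901, 0.433, 0.0], [0.433, 0.901, 0.0], [0.0, 0.0, -1.0]]
contact_force: [-0.6, -0.2, 0.2]
opening: 0.0499
finger_force: 0.0
```

>>> step_arm:
  plan:
    - [[0,0,0,0],[0,0,0,0],[0,0,0,0],[0,0,0,0],[0,0,0,0],[0,0,0,0]]
  grip: 0.02

```text
time: 28.1
tool_pos: [0.6375, 0.0029, 0.0743]
eef_rot: [[-0.901, 0.433, 0.0], [0.433, 0.901, -0.0], [-0.0, 0.0, -1.0]]
contact_force: [-0.3, -0.2, 1.9]
opening: 0.0321
finger_force: 25.0
```

>>> step_arm:
  plan:
    - [[0,0,-0.01,0],[0,0,-0.03,0],[0,0,-0.04,0],[0,0,-0.04,0],[0,0,-0.04,0],[0,0,0,0]]

```text
time: 28.7
tool_pos: [0.6392, 0.003, 0.2427]
eef_rot: [[-0.901, 0.433, 0.013], [0.433, 0.901, -0.0], [-0.012, 0.005, -1.0]]
contact_force: [0.5, -0.6, 0.5]
opening: 0.0318
finger_force: 24.9
```

>>> step_arm:
  plan:
    - [[0,0,0,-7.25],[0,0,0,-7.25],[0,0,0,-7.25],[0,0,0,-7.25],[0.01,0.027,0,0],[0.014,0.039,0,0],[0.014,0.039,0,0],[0.014,0.039,0,0]]

```text
time: 29.5
tool_pos: [0.5761, 0.1449, 0.2338]
eef_rot: [[-0.998, -0.058, -0.001], [-0.058, 0.998, 0.0], [0.001, 0.0, -1.0]]
contact_force: [0.7, 0.2, 1.0]
opening: 0.0319
finger_force: 24.9
```

>>> step_arm:
  plan:
    - [[0.014,0.039,0,0],[0.01,0.027,0,0],[0.0044,0.011,0,0],[0,0,0,0],[0,0,0,0]]

```text
time: 30.0
tool_pos: [0.5446, 0.2181, 0.234]
eef_rot: [[-0.998, -0.058, -0.0], [-0.058, 0.998, -0.0], [0.0, -0.0, -1.0]]
contact_force: [0.8, 0.2, -0.0]
opening: 0.0314
finger_force: 24.9
```

Run:
```python
from h import *
s=get_state(); print(s["time"],s["tool_pos"],np.round(s["eef_rot"],3).tolist())
p=grab_frame("wrist"); C=cloud(p)
for n,xy,r,a,b in [("tray rim",(.58,.221),.13,.0775,.09),("handle",(.58,.221),.045,.095,.115)]: print(n,blob(C,xy,r,a,b))
cv2.imwrite("pics/w6.png",cv2.resize(p["pixels"],(640,480)))
```

```text
30.0 [0.54463812 0.21810384 0.23401325] [[-0.998, -0.058, -0.0], [-0.058, 0.998, -0.0], [0.0, -0.0, -1.0]]
tray rim {'n': 3071, 'mean': array([0.555 , 0.2213, 0.0791]), 'med_z': 0.0791, 'circ': array([0.5698, 0.2209, 0.1041]), 'rect': array([581.5, 221.3, 145.9, 170.3,   3.3])}
handle None
```

View pics/w6.png

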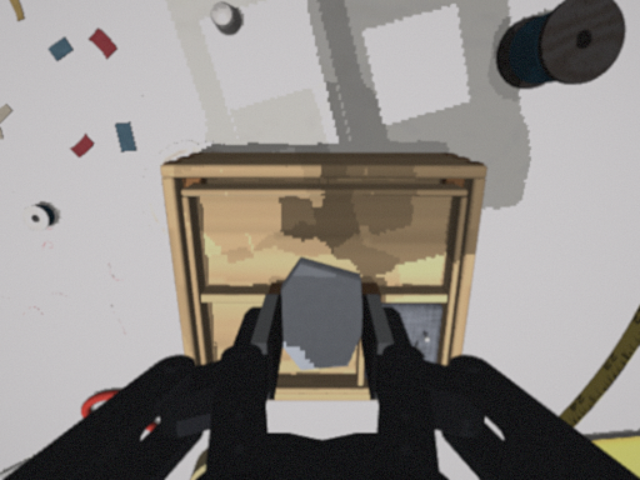

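The chalk is held level and the tray is seated evenly (rim z 0.079, gaps even all round). The long well is on the near side, at (325,240) in the picture. Lower into it.

>>> step_arm:
  plan:
    - [[0,0,0.025,0],[0,0,0.03,0],[0,0,0.02,0],[0,0,0.009,0],[0,0,0.004,0],[0,0,0,0],[0,0,0,0]]

```text
time: 30.75
tool_pos: [0.545, 0.2189, 0.1475]
eef_rot: [[-0.998, -0.058, 0.002], [-0.058, 0.998, 0.001], [-0.002, 0.001, -1.0]]
contact_force: [0.4, -0.0, -0.0]
opening: 0.0316
finger_force: 24.9
```

>>> step_arm:
  plan:
    - [[0,0,0.003,0],[0,0,0.002,0],[0,0,0,0],[0,0,0,0]]

```text
time: 31.15
tool_pos: [0.5443, 0.219, 0.1412]
eef_rot: [[-0.998, -0.058, 0.0], [-0.058, 0.998, 0.0], [-0.0, 0.0, -1.0]]
contact_force: [-0.8, -0.3, -0.4]
opening: 0.0319
finger_force: 24.9
```

>>> step_arm:
  plan:
    - [[0,0,0.001,0],[0,0,0.001,0],[0,0,0,0],[0,0,0,0]]

```text
time: 31.55
tool_pos: [0.5443, 0.2189, 0.1391]
eef_rot: [[-0.998, -0.058, -0.0], [-0.058, 0.998, 0.0], [0.0, 0.0, -1.0]]
contact_force: [-0.2, -0.6, -0.2]
opening: 0.0319
finger_force: 24.9
```

>>> step_arm:
  plan:
    - [[0,0,0.001,0],[0,0,0,0],[0,0,0,0]]

```text
time: 31.85
tool_pos: [0.5444, 0.2189, 0.1383]
eef_rot: [[-0.998, -0.058, 0.0], [-0.058, 0.998, 0.0], [-0.0, 0.0, -1.0]]
contact_force: [0.6, -0.9, 2.0]
opening: 0.0317
finger_force: 25.0
```

>>> step_arm:
  plan:
    - [[0,0,0,0],[0,0,0,0],[0,0,0,0],[0,0,-0.01,0],[0,0,-0.03,0],[0,0,-0.04,0],[0,0,-0.03,0],[0,0,0,0]]
  grip: 0.05

```text
time: 32.65
tool_pos: [0.5457, 0.2194, 0.255]
eef_rot: [[-0.998, -0.058, 0.01], [-0.058, 0.998, 0.003], [-0.01, 0.003, -1.0]]
contact_force: [0.2, -0.0, 1.1]
opening: 0.0498
finger_force: 0.0
```

>>> step_arm:
  plan:
    - [[0.03,-0.014,0,0],[0.04,-0.019,0,0],[0.04,-0.019,0,0],[0.0305,-0.0152,0,0],[0,0,0,0],[0,0,0,0]]

```text
time: 33.25
tool_pos: [0.4078, 0.1435, 0.2486]
eef_rot: [[-0.998, -0.058, 0.001], [-0.058, 0.998, 0.0], [-0.001, 0.0, -1.0]]
contact_force: [0.3, -0.1, 0.0]
opening: 0.05
finger_force: 0.0
```

Run:
```python
from h import *
s=get_state(); print(s["time"],s["tool_pos"],np.round(s["eef_rot"],3).tolist())
p=grab_frame("wrist"); C=cloud(p)
for n,xy,r,a,b in [("tray rim",(.58,.221),.13,.0775,.09),("thimble",(.408,.143),.02,.006,.03),("thimtop",(.408,.143),.02,.0185,.03),("chalk",(.544,.219),.03,.068,.08)]: print(n,blob(C,xy,r,a,b))
print([ (d["score"],d["rect"]) for d in spot_in(p,"thimble")])
cv2.imwrite("pics/w7.png",cv2.resize(p["pixels"],(640,480)))
```

```text
33.25 [0.40779573 0.14353716 0.24859232] [[-0.998, -0.058, 0.001], [-0.058, 0.998, 0.0], [-0.001, 0.0, -1.0]]
tray rim {'n': 577, 'mean': array([0.5302, 0.1664, 0.0791]), 'med_z': 0.0789, 'circ': array([0.5614, 0.219 , 0.0986]), 'rect': array([554.7, 220.6, 190.9,  77.4,  75. ])}
thimble {'n': 240, 'mean': array([0.4064, 0.1441, 0.0177]), 'med_z': 0.0195, 'circ': array([0.4075, 0.1443, 0.0085]), 'rect': array([407.6, 144.1,  15.6,  15.8,  44.7])}
thimtop {'n': 150, 'mean': array([0.4081, 0.1443, 0.0203]), 'med_z': 0.0202, 'circ': array([0.4087, 0.1442, 0.0071]), 'rect': array([408.6, 144.4,  13.8,  13.7,  28.8])}
chalk {'n': 277, 'mean': array([0.5458, 0.2071, 0.0716]), 'med_z': 0.0717, 'circ': array([0.546 , 0.2086, 0.0211]), 'rect': array([546. , 208.1,  41.8,  10.9,   3. ])}
[(0.62, [252.6, 160.0, 17.1, 16.6])]
```

View pics/w7.png

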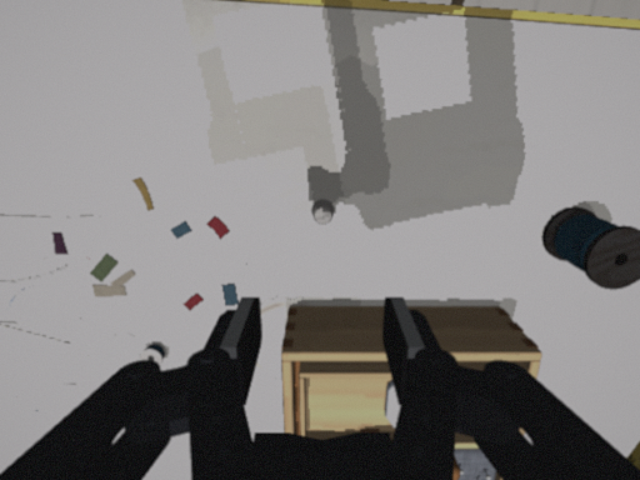

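The thimble is at (322,211), mouth down. The chalk lies flat in the tray (top z 0.0717). Descend on the thimble.

>>> step_arm:
  plan:
    - [[-0.0008,0.0008,0.03,0],[0,0,0.045,0],[0,0,0.04,0],[0,0,0.03,0],[0,0,0.015,0],[0,0,0.007,0],[0,0,0,0],[0,0,0,0]]

```text
time: 34.15
tool_pos: [0.4095, 0.1448, 0.082]
eef_rot: [[-0.998, -0.058, 0.001], [-0.058, 0.998, 0.0], [-0.001, 0.0, -1.0]]
contact_force: [0.2, -0.2, 0.3]
opening: 0.0501
finger_force: 0.0
```

>>> step_arm:
  plan:
    - [[0,0,0.003,0],[0,0,0.003,0],[0,0,0,0],[0,0,0,0]]

```text
time: 34.55
tool_pos: [0.4087, 0.1445, 0.0753]
eef_rot: [[-0.998, -0.058, 0.0], [-0.058, 0.998, 0.0], [-0.0, 0.0, -1.0]]
contact_force: [0.4, 0.4, -0.0]
opening: 0.0496
finger_force: 0.0
```

>>> step_arm:
  plan:
    - [[0,0,0,0],[0,0,0,0],[0,0,0,0],[0,0,0,0],[0,0,0,0],[0,0,0,0],[0,0,0,0]]
  grip: 0.01
  grip_force: 22

```text
time: 35.25
tool_pos: [0.4088, 0.1446, 0.0753]
eef_rot: [[-0.998, -0.058, 0.0], [-0.058, 0.998, 0.0], [-0.0, 0.0, -1.0]]
contact_force: [-1.1, -1.3, 2.2]
opening: 0.0161
finger_force: 21.5
```

>>> step_arm:
  plan:
    - [[0,0,-0.01,0],[0,0,-0.03,0],[0,0,-0.04,0],[0,0,-0.04,0],[0,0,-0.04,0],[0,0,0,0],[0,0,0,0]]

```text
time: 35.95
tool_pos: [0.4089, 0.1446, 0.2362]
eef_rot: [[-0.998, -0.058, 0.002], [-0.058, 0.998, 0.001], [-0.002, 0.0, -1.0]]
contact_force: [-0.2, -0.7, -0.7]
opening: 0.0159
finger_force: 21.4
```

Run:
```python
from h import *
s=get_state(); print(s["time"],s["tool_pos"],s["opening"],s["finger_force"])
p=grab_frame("wrist"); im=p["pixels"][200:384,160:350]
cv2.imwrite("pics/w8.png",cv2.resize(im,(570,552)))
```

```text
35.95 [0.40887383 0.14456203 0.2362118 ] 0.01589376841730746 21.354191658028867
```

View pics/w8.png

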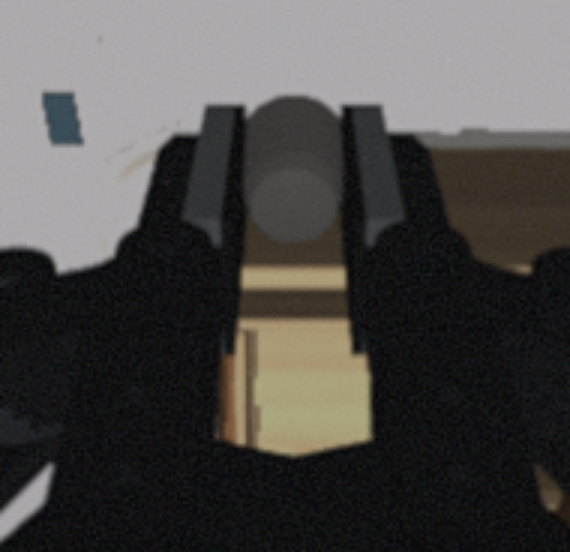

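The thimble is held upright and mouth down between the pads (295,170). Carry it to the short well.

>>> step_arm:
  plan:
    - [[-0.025,0.0043,0,0],[-0.04,0.0069,0,0],[-0.04,0.0069,0,0],[-0.04,0.0069,0,0],[-0.035,0.006,0,0],[-0.022,0.0038,0,0],[-0.0106,0.0017,0,0],[0,0,0,0]]

```text
time: 36.8
tool_pos: [0.6191, 0.1932, 0.2322]
eef_rot: [[-0.998, -0.058, -0.004], [-0.058, 0.998, -0.001], [0.004, -0.001, -1.0]]
contact_force: [0.2, -0.2, -1.6]
opening: 0.016
finger_force: 21.4
```

>>> step_arm:
  plan:
    - [[0,0,0.02,0],[0,0,0.03,0],[0,0,0.02,0],[0,0,0.01,0],[0,0,0.005,0],[0,0,0,0],[0,0,0,0]]

```text
time: 37.5
tool_pos: [0.6192, 0.1934, 0.1515]
eef_rot: [[-0.998, -0.058, 0.002], [-0.058, 0.998, 0.001], [-0.002, 0.0, -1.0]]
contact_force: [1.2, -0.6, 0.2]
opening: 0.0159
finger_force: 21.4
```

>>> step_arm:
  plan:
    - [[0,0,0.004,0],[0,0,0.003,0],[0,0,0.002,0],[0,0,0,0],[0,0,0,0]]

```text
time: 38.0
tool_pos: [0.6188, 0.1933, 0.1411]
eef_rot: [[-0.998, -0.058, 0.0], [-0.058, 0.998, 0.0], [-0.0, 0.0, -1.0]]
contact_force: [0.2, 0.1, 0.2]
opening: 0.0162
finger_force: 21.4
```

>>> step_arm:
  plan:
    - [[0,0,0.001,0],[0,0,0.001,0],[0,0,0,0],[0,0,0,0]]

```text
time: 38.4
tool_pos: [0.6189, 0.1933, 0.1394]
eef_rot: [[-0.998, -0.058, 0.0], [-0.058, 0.998, 0.0], [-0.0, 0.0, -1.0]]
contact_force: [0.3, 0.1, 1.0]
opening: 0.0161
finger_force: 21.5
```

Contact is starting at the expected height. Release, retreat and look.

>>> step_arm:
  plan:
    - [[0,0,0.0005,0],[0,0,0,0],[0,0,0,0]]

```text
time: 38.7
tool_pos: [0.6189, 0.1934, 0.1393]
eef_rot: [[-0.998, -0.058, 0.001], [-0.058, 0.998, 0.0], [-0.001, 0.0, -1.0]]
contact_force: [-2.9, -1.0, 5.8]
opening: 0.0161
finger_force: 22.1
```

>>> step_arm:
  plan:
    - [[0,0,0,0],[0,0,0,0],[0,0,0,0],[0,0,-0.005,0],[0,0,-0.02,0],[0,0,-0.04,0],[0,0,-0.04,0],[0,0,-0.04,0]]
  grip: 0.035

```text
time: 39.5
tool_pos: [0.6186, 0.1933, 0.2855]
eef_rot: [[-0.998, -0.058, 0.0], [-0.058, 0.998, 0.0], [-0.0, 0.0, -1.0]]
contact_force: [1.9, 0.2, -0.3]
opening: 0.0351
finger_force: 0.0
```

>>> step_arm:
  plan:
    - [[0.02,-0.02,-0.02,0],[0.04,-0.02,-0.02,0],[0.04,-0.02,0,0],[0.04,-0.01,0,0],[0.03,0,0,0],[0,0,0,0],[0,0,0,0]]

```text
time: 40.2
tool_pos: [0.4532, 0.1135, 0.3245]
eef_rot: [[-0.998, -0.058, 0.002], [-0.058, 0.998, 0.0], [-0.002, 0.0, -1.0]]
contact_force: [0.4, -0.1, 0.5]
opening: 0.0351
finger_force: 0.0
```

Run:
```python
from h import *
s=get_state(); print(s["time"],s["tool_pos"],s["contact_force"])
p=grab_frame("wrist"); C=cloud(p)
for n,xy,r,a,b in [("tray rim",(.58,.221),.13,.0775,.09),("thimtop",(.619,.193),.02,.08,.095),("chalk",(.545,.219),.03,.068,.08)]: print(n,blob(C,xy,r,a,b))
cv2.imwrite("pics/w9.png",cv2.resize(p["pixels"],(640,480)))
p=grab_frame("scene"); cv2.imwrite("pics/s9.png",cv2.resize(p["pixels"][60:240,110:350],(800,600)))
C=cloud(p)
for n,xy,r,a,b in [("blue",(.41,.343),.04,.05,.08),("bobA",(.559,-.009),.02,.006,.02),("bobB",(.416,-.349),.03,.005,.02)]: print(n,blob(C,xy,r,a,b))
```

```text
40.2 [0.45318257 0.11354165 0.32445328] [ 0.44420399 -0.0861576   0.49503483]
tray rim {'n': 1413, 'mean': array([0.5547, 0.2138, 0.0798]), 'med_z': 0.0793, 'circ': array([0.5818, 0.2213, 0.1109]), 'rect': array([581.2, 221.3, 146.9, 169.7,   3.3])}
thimtop None
chalk {'n': 904, 'mean': array([0.5432, 0.2179, 0.072 ]), 'med_z': 0.0721, 'circ': array([0.544 , 0.2184, 0.0253]), 'rect': array([544.1, 218.9,  49.2,  33. ,   4.7])}
blue {'n': 112, 'mean': array([0.4132, 0.3563, 0.0623]), 'med_z': 0.0627, 'circ': array([0.4146, 0.3574, 0.026 ]), 'rect': array([412.6, 356.2,  47.3,  43. ,  64.9])}
bobA {'n': 25, 'mean': array([ 0.5577, -0.0096,  0.0124]), 'med_z': 0.0119, 'circ': array([ 0.5589, -0.0095,  0.0127]), 'rect': array([558.5, -11.1,  20.8,  18.8,   3.2])}
bobB {'n': 60, 'mean': array([ 0.4139, -0.3505,  0.0099]), 'med_z': 0.0098, 'circ': array([ 0.4154, -0.3492,  0.0297]), 'rect': array([ 413.9, -346.6,   53.7,   47.2,   55. ])}
```

View pics/w9.png

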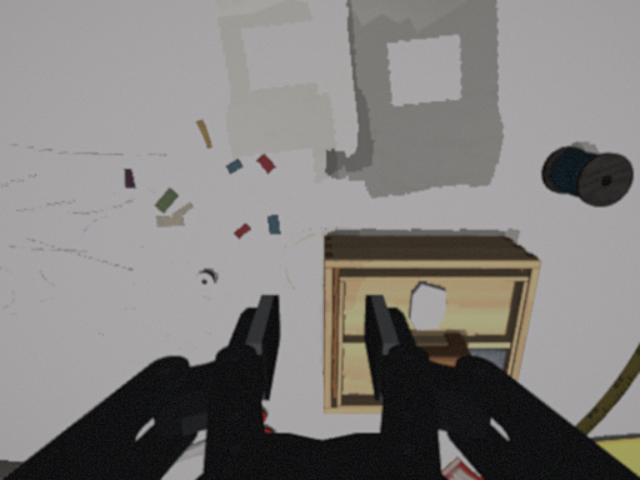

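View pics/s9.png

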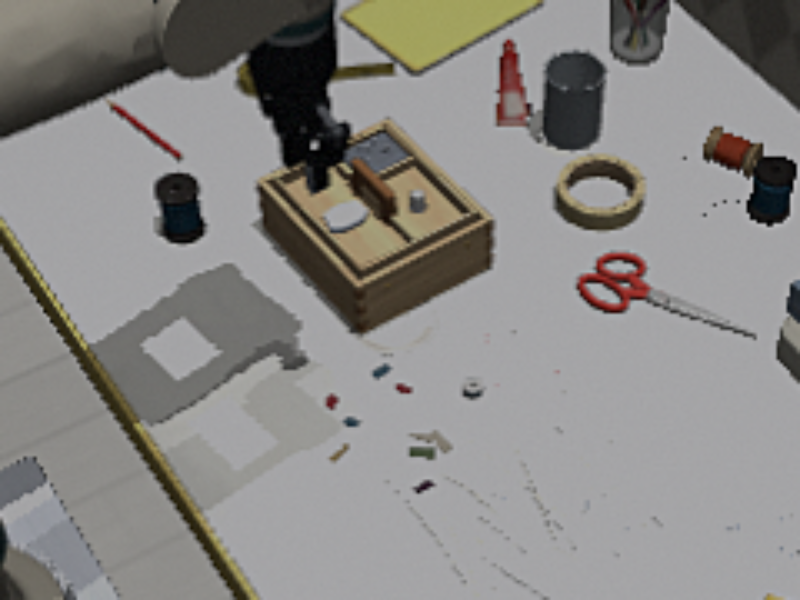

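The final views show the chalk flat in the long well (345,215 in the scene crop), the thimble standing in the short well (418,200), the tray level, and the big spool and bobbin untouched. A numeric check of the thimble, then hand in.

Run:
```python
from h import *
p=grab_frame("scene"); C=cloud(p); b=blob(C,(.619,.193),.022,.074,.1); print(b)
m=(np.hypot(C[...,0]-.619,C[...,1]-.193)<.022)&(C[...,2]>.074); z=np.percentile(C[m][:,2],90) if m.any() else 0
print(z)
if .081<z<.092: print(job_done())
```

```text
{'n': 21, 'mean': array([0.6165, 0.1896, 0.0834]), 'med_z': 0.0834, 'circ': array([0.6187, 0.1899, 0.0101]), 'rect': array([617.4, 191.4,  18.4,  14.2,  58. ])}
0.08708392207414817
the job is handed in; nothing more can be done
None
```

I packed the box as asked and handed the job in at about 40 s: both small spools upright in the wells, tray level on the ledges, chalk flat in the long well, thimble mouth down in the short well; the big spool and bobbins were left where they were.

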